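Refill the dehumidifier drawer with the scoop

ROBOT

A 6-joint arm with a two-finger parallel gripper is mounted at the origin on the work surface. World frame = base frame: x ahead of the robot, y to its left, z up, the work surface at z = 0. Lengths are in m, angles in rad, forces in N, time in s.
With the tool pointing down it reaches from about 0.325 to 0.775 m from the base axis. Payload 5.5 kg.
Tool frame: the origin (TCP) lies between the finger pads; the fingertips stand 8 mm ahead of it and the grasp point (between the pads) lies 11 mm behind it (tcp_to_tips is the distance from the TCP to the fingertips, in m); z points along the fingers, y is the direction in which the jaws open and shut (so a half turn about z gives the same grasp; the last joint's range is limited). The gripper opens to 88 mm and grips with 3 to 60 N. Pads are 20 mm wide; open, the fingers measure 115 mm over their backs; the gripper's body (75 mm by 178 mm) begins 61 mm behind the grasp point.
Start: joints at [-1.232, 0.091, 1.231, -0, 1.82, -0.057], TCP at [0.231, -0.554, 0.231] pointing down, gripper open.
Joint ranges: [-2.87, 2.87], [-0.86, 2.18], [0.17, 2.46], [-1.51, 4.65], [0.06, 2.69], [-2.65, 2.65]. Speed limits (rad/s): [2.57, 2.57, 3.01, 3.14, 3.14, 3.14].

INTERFACE

Orientations are given as a unit quaternion [w, x, y, z].
In Python, from bench import * gives the robot as it stands. Calls block until the motion is done:
- move_to(position, orientation): joint-space move of the TCP to a pose.
- move_l(position, speed=0.15, orientation=None): straight line of the TCP; orientation=None keeps the orientation; speed is the mean speed in m/s.
- movej(angles): joint-space move.
- gripper_open() and close(): open the fingers fully, or close them until they stop; the grip force is fixed at half the most.
- hold(seconds).
- inverse_kinematics(position, orientation): joint angles nearest the present ones, or None.
- state(): the state.
- get_image(name): name is "side" or "top"; returns a dict with "frame" (400x640x3 uint8, blue, green, red), "depth" (400x640 float32, m along the optical axis (not along the pixel's ray), 0 where there is no reading), "camera_matrix" (3x3 intrinsics, pixels), "k1" (the pictures are not rectified: a ray, as slopes to the right and down, at radius r is drawn at 1 + k1 r^2 times it, then the intrinsics apply), "view" (4x4, takes a point from world to camera coordinates). Camera axes: x right, y up, looking along -z (the intrinsics and any distortion apply to the point x, -y, -z); pixel columns grow to the right and rows downward; lengths in m; the calibration is good to about 2 mm. A picture is of the moment at which its call begins.
A pose or a line that the arm cannot do raises IKError and nothing moves.
- job_done(): hands the job in, once; it reports no verdict.
The state is a dict: "time": time; "joint_pos": joint angles; "dq": joint speeds; "joint_torque": joint torques, N m; "ee_pos": TCP position; "ee_rot": TCP orientation; "ft_force": force on the tool from outside, world axes, zero at the start; "moment": the same for the moment, N m; "finger_gap": finger opening in m.
Only numpy, scipy, OpenCV 4.12 (cv2) and the standard library are available. Lean on these libraries where they do the work, as an engineer would, in place of code of your own. Each camera call takes 0.05 s, during which the arm holds its last target.

TASK

Use the scoop to carry all five orange drying pods from the black stock tray into the open drawer of the grey dehumidifier without touching the pods with the fingers. Then stand the scoop upright on its blue mat again and push the drawer fully shut. Leave the disk drives, mug, spray can, jar and screwdriver where they are.

Things in the scene. Friction and masses are not known exactly. Their poses are not given: they have to be found in the camera images.
- scoop_grip (a point): centre of the scoop's upright red handle, a rounded block 34 (along the scoop) x 22 (across) x 60 tall; grasp it from above. Axes of the scoop: x towards its open front edge, y across, z up. The scoop (smooth aluminium bowl, about 180 g) stands on its flat bottom on the mat; this point is 90 above the bottom and 60 behind the bowl's centre. The handle's top is 120 above the bottom, its lower end 60
- scoop_bowl (a point): centre of the scoop bowl's floor, 2 above the scoop's underside, axes as scoop_grip. The bowl is flat-bottomed: 104 long (front edge 52 ahead of this point, back wall 52 behind), 108 wide outside, 100 inside; side walls 32 tall from the underside beginning 20 behind the front edge, back wall 45 tall, front open, floor 2 thick
- tray_in (a point): centre of the inner floor of the black stock tray (fixed), 4 above the bench. Tray outside 132 (its x) x 250 (its y) x 40 tall, walls and floor 4 thick, so inside 124 x 242. The pods stand at its +y end (between about 40 and 118 from this point along y), the -y half is empty. It is to the left or the right of the dehumidifier
- mat: blue mat (fixed) on which the scoop stands, 160 (x) x 180 (y) x 4 thick; origin at the centre of its underside, on the bench; on the other side of the dehumidifier from the tray
- drawer (a joint): how far the drawer is pulled out, m: 0 is fully shut, at most 0.15. It slides freely with 1 to 3 N of friction and stays where it is left
- drawer_in (a point): centre of the drawer's inner floor, 16 above the bench; x points into the dehumidifier (the way the drawer shuts), y across, z up. Inside of the drawer 146 (x) x 142 (y), side walls 4 thick with their tops 68 above the bench, front panel 182 wide and 6 thick with its top 84 above the bench. The dehumidifier (fixed) is a grey box 180 deep, 190 wide, 98 tall; with the drawer out by d mm, the housing's front face is d - 73 mm ahead (+x) of this point
- drawer_handle (a point): middle of the drawer's dark bar handle, 100 long across (along y), 10 thick, 55 above the bench and 30 in front of the drawer's front face; axes as drawer_in
- pod1: an orange drying pod with a white band, a stubby drum 28 across and 26 tall with well-rounded edges, of smooth slippery plastic, about 20 g, standing on end; origin at its centre, 13 above its foot
- pod2: an orange drying pod with a white band, a stubby drum 28 across and 26 tall with well-rounded edges, of smooth slippery plastic, about 20 g, standing on end; origin at its centre, 13 above its foot
- pod3: an orange drying pod with a white band, a stubby drum 28 across and 26 tall with well-rounded edges, of smooth slippery plastic, about 20 g, standing on end; origin at its centre, 13 above its foot
- pod4: an orange drying pod with a white band, a stubby drum 28 across and 26 tall with well-rounded edges, of smooth slippery plastic, about 20 g, standing on end; origin at its centre, 13 above its foot
- pod5: an orange drying pod with a white band, a stubby drum 28 across and 26 tall with well-rounded edges, of smooth slippery plastic, about 20 g, standing on end; origin at its centre, 13 above its foot
- caddy1: a spare disk drive in a steel carrier with a grey front, 165 x 104 x 30, lying flat; not to be moved; origin at its underside
- caddy2: a second such disk drive; not to be moved; origin at its underside
- mug: a blue mug, 76 across, 90 tall; not to be moved; origin at its underside
- spray: a spray can with a green label, 54 across, 150 tall; not to be moved; origin at its underside
- jar: a closed jar, 60 across, 80 tall; not to be moved; origin at its underside
- driver: a screwdriver with a red handle, about 200 long, lying on the bench near the robot; not to be moved; origin at its underside
Mind the look-alikes: they are no part of the job. Leave any turquoise look-alike of the pod3 alone. Leave any green look-alike of the pod1 alone.

How it is judged:
On the way, in this order (a step that is already met when the one before it is completed fails the run):
1. at least one pod is lifted clear of the tray, riding in the scoop (((height (world z) of pod1 above 0.09 m and x of pod1 in the frame of scoop_bowl between -0.06 and 0.06 m and y of pod1 in the frame of scoop_bowl between -0.055 and 0.055 m and z of pod1 in the frame of scoop_bowl between 0 and 0.06 m) or (height (world z) of pod2 above 0.09 m and x of pod2 in the frame of scoop_bowl between -0.06 and 0.06 m and y of pod2 in the frame of scoop_bowl between -0.055 and 0.055 m and z of pod2 in the frame of scoop_bowl between 0 and 0.06 m) or (height (world z) of pod3 above 0.09 m and x of pod3 in the frame of scoop_bowl between -0.06 and 0.06 m and y of pod3 in the frame of scoop_bowl between -0.055 and 0.055 m and z of pod3 in the frame of scoop_bowl between 0 and 0.06 m) or (height (world z) of pod4 above 0.09 m and x of pod4 in the frame of scoop_bowl between -0.06 and 0.06 m and y of pod4 in the frame of scoop_bowl between -0.055 and 0.055 m and z of pod4 in the frame of scoop_bowl between 0 and 0.06 m) or (height (world z) of pod5 above 0.09 m and x of pod5 in the frame of scoop_bowl between -0.06 and 0.06 m and y of pod5 in the frame of scoop_bowl between -0.055 and 0.055 m and z of pod5 in the frame of scoop_bowl between 0 and 0.06 m))), for 0.2 s.
2. all five pods are in the open drawer (x of pod1 in the frame of drawer_in between -0.076 and 0.076 m and y of pod1 in the frame of drawer_in between -0.076 and 0.076 m and z of pod1 in the frame of drawer_in between -0.005 and 0.06 m and x of pod2 in the frame of drawer_in between -0.076 and 0.076 m and y of pod2 in the frame of drawer_in between -0.076 and 0.076 m and z of pod2 in the frame of drawer_in between -0.005 and 0.06 m and x of pod3 in the frame of drawer_in between -0.076 and 0.076 m and y of pod3 in the frame of drawer_in between -0.076 and 0.076 m and z of pod3 in the frame of drawer_in between -0.005 and 0.06 m and x of pod4 in the frame of drawer_in between -0.076 and 0.076 m and y of pod4 in the frame of drawer_in between -0.076 and 0.076 m and z of pod4 in the frame of drawer_in between -0.005 and 0.06 m and x of pod5 in the frame of drawer_in between -0.076 and 0.076 m and y of pod5 in the frame of drawer_in between -0.076 and 0.076 m and z of pod5 in the frame of drawer_in between -0.005 and 0.06 m and value of joint drawer above 0.05 m), for 0.2 s.
At the end, for the whole second after the job is handed in: All five pods are in the drawer, the drawer is shut to within 6 mm, and the scoop stands upright (within 0.15 rad) on the mat, the centre of its bowl over the mat (x of pod1 in the frame of drawer_in between -0.076 and 0.076 m and y of pod1 in the frame of drawer_in between -0.076 and 0.076 m and z of pod1 in the frame of drawer_in between -0.005 and 0.06 m and x of pod2 in the frame of drawer_in between -0.076 and 0.076 m and y of pod2 in the frame of drawer_in between -0.076 and 0.076 m and z of pod2 in the frame of drawer_in between -0.005 and 0.06 m and x of pod3 in the frame of drawer_in between -0.076 and 0.076 m and y of pod3 in the frame of drawer_in between -0.076 and 0.076 m and z of pod3 in the frame of drawer_in between -0.005 and 0.06 m and x of pod4 in the frame of drawer_in between -0.076 and 0.076 m and y of pod4 in the frame of drawer_in between -0.076 and 0.076 m and z of pod4 in the frame of drawer_in between -0.005 and 0.06 m and x of pod5 in the frame of drawer_in between -0.076 and 0.076 m and y of pod5 in the frame of drawer_in between -0.076 and 0.076 m and z of pod5 in the frame of drawer_in between -0.005 and 0.06 m and value of joint drawer below 0.006 m and angle between scoop_bowl's own z axis and vertical below 0.15 rad and x of scoop_bowl in the frame of mat between -0.08 and 0.08 m and y of scoop_bowl in the frame of mat between -0.09 and 0.09 m and z of scoop_bowl in the frame of mat between 0 and 0.015 m); the robot touches nothing.
It fails at once if the fingers push on a pod (over 1 N) (contact force between the fingers and pod1 above 1 N or contact force between the fingers and pod2 above 1 N or contact force between the fingers and pod3 above 1 N or contact force between the fingers and pod4 above 1 N or contact force between the fingers and pod5 above 1 N).
It fails at once if a bystander is moved more than 30 mm (distance of any of caddy1, caddy2, mug, spray, jar, driver from where it was at the start of the episode above 0.03 m).
It also fails if it takes over 72 s, if anything falls off the work surface, if the arm or the gripper's body presses on something with over 40 N, if the wrist force passes 120 N, or if a joint passes its speed limit or range.

## Working session

There is one attempt and no reset: what is moved stays moved. The work goes in short steps, each a Python script; the robot and the scene stay as the last script left them, time stands still between calls to the robot, and variables do not carry over. Pictures are saved under pics/ and viewed, and the job is handed in when it is done.

```bash
ls; mkdir -p pics
python3 - <<'E'
from bench import *
import cv2,numpy as np
for n in("top","side"):
    im=get_image(n); cv2.imwrite(f"pics/{n}0.png",im["frame"]); np.savez(f"/tmp/{n}0.npz",**im)
    print(n,im["camera_matrix"].round(1).tolist(),im["k1"],np.array(im["view"]).round(3).tolist(),(im["depth"]>0).mean())
print(state())
E
```

```text
pics
top [[371.7, 0.0, 313.2], [0.0, 371.7, 207.8], [0.0, 0.0, 1.0]] 0.01569175969782603 [[0.018, -0.999, 0.028, -0.022], [0.991, 0.022, 0.131, -0.566], [-0.132, 0.026, 0.991, -1.214], [0.0, 0.0, 0.0, 1.0]] 0.9958203125
side [[394.7, 0.0, 313.0], [0.0, 394.7, 202.0], [0.0, 0.0, 1.0]] 0.00042987927569768965 [[-0.698, -0.716, 0.012, 0.387], [0.39, -0.366, 0.845, -0.276], [-0.601, 0.594, 0.534, -0.757], [0.0, 0.0, 0.0, 1.0]] 0.99604296875
{'time': 0.1, 'joint_pos': array([-1.23167760e+00,  9.17723584e-02,  1.23174816e+00, -2.72804991e-05,
        1.81978231e+00, -5.67037223e-02]), 'dq': array([-8.58758121e-05, -2.25269833e-03, -4.16965461e-03, -1.08092251e-03,
        1.15546405e-03, -7.75045133e-04]), 'joint_torque': array([ 2.56248248e-03, -4.47857380e+01, -4.07569349e+01,  6.99810125e-02,
        2.84782058e-02, -1.13704916e-04]), 'ee_pos': array([ 0.23124704, -0.55338262,  0.22963642]), 'ee_rot': array([-8.44713092e-04,  9.80479716e-01,  1.96618402e-01, -1.33434416e-04]), 'ft_force': array([ 0.13183976, -0.26982719, -0.21461315]), 'moment': array([-0.00163283,  0.02981875, -0.03181375]), 'finger_gap': 0.08804219661560876}
```

View pics/top0.png

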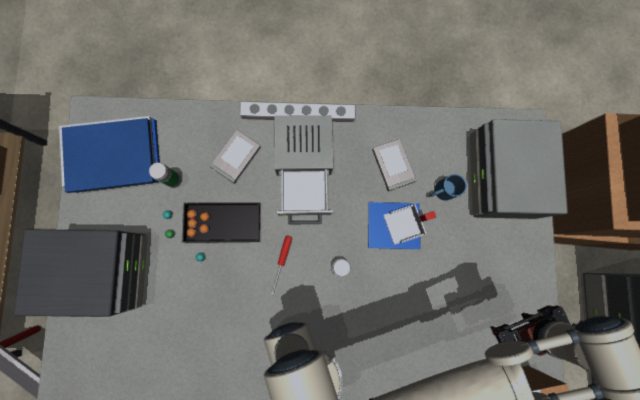

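View pics/side0.png

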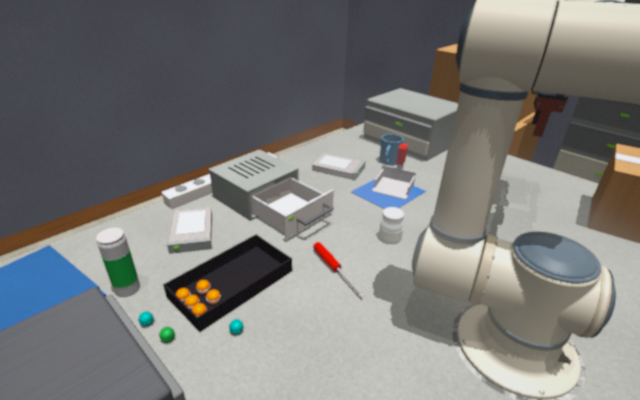

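```bash
cat > h.py <<'E'
import numpy as np, cv2
def ray(im,u,v):
    K=im["camera_matrix"];k1=float(im["k1"]);V=np.array(im["view"])
    d=np.array([(u-K[0,2])/K[0,0],(v-K[1,2])/K[1,1]]);s=d.copy()
    for _ in range(20): s=d/(1+k1*(s@s))
    c=np.array([s[0],-s[1],-1.]);R=V[:3,:3];t=V[:3,3]
    return -R.T@t, R.T@c
def onz(im,u,v,z):
    o,d=ray(im,u,v); return o+d*(z-o[2])/d[2]
def dpt(im,u,v):
    o,d=ray(im,u,v); return o+d*float(im["depth"][int(round(v)),int(round(u))])
def proj(im,p):
    V=np.array(im["view"]);c=V[:3,:3]@np.array(p)+V[:3,3];s=np.array([c[0],-c[1]])/-c[2]
    s=s*(1+float(im["k1"])*(s@s));K=im["camera_matrix"];return s[0]*K[0,0]+K[0,2],s[1]*K[1,1]+K[1,2]
def blobs(mask,amin=8):
    n,l,st,ce=cv2.connectedComponentsWithStats(mask.astype(np.uint8))
    return [(ce[i],st[i],(l==i)) for i in range(1,n) if st[i,4]>=amin]
E
python3 - <<'E'
from h import *
im=dict(np.load("/tmp/top0.npz"));f=im["frame"]
a=cv2.resize(f[185:275,150:280],None,fx=6,fy=6,interpolation=cv2.INTER_CUBIC)
b=cv2.resize(f[190:260,355:455],None,fx=8,fy=8,interpolation=cv2.INTER_CUBIC)
c=cv2.resize(f[110:235,260:350],None,fx=4,fy=4,interpolation=cv2.INTER_CUBIC)
for n,x in zip("abc",(a,b,c)): cv2.imwrite(f"pics/c_{n}.png",x)
E
```

```text
(no output)
```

View pics/c_a.png

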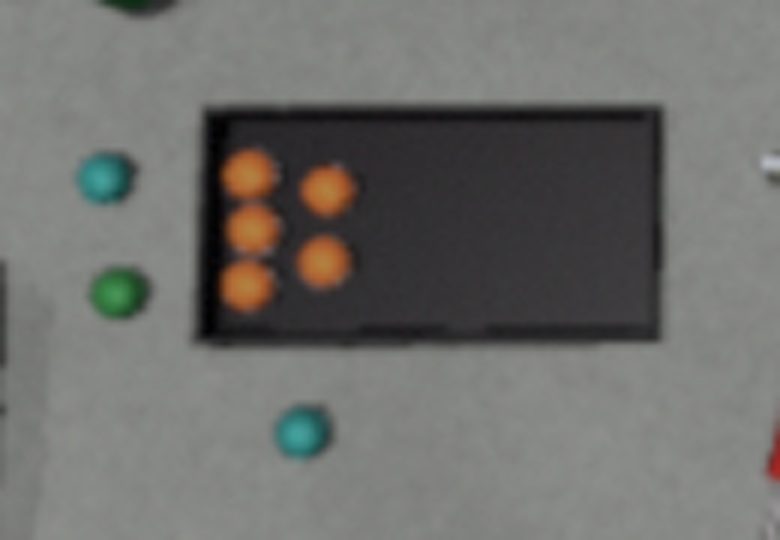

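View pics/c_b.png

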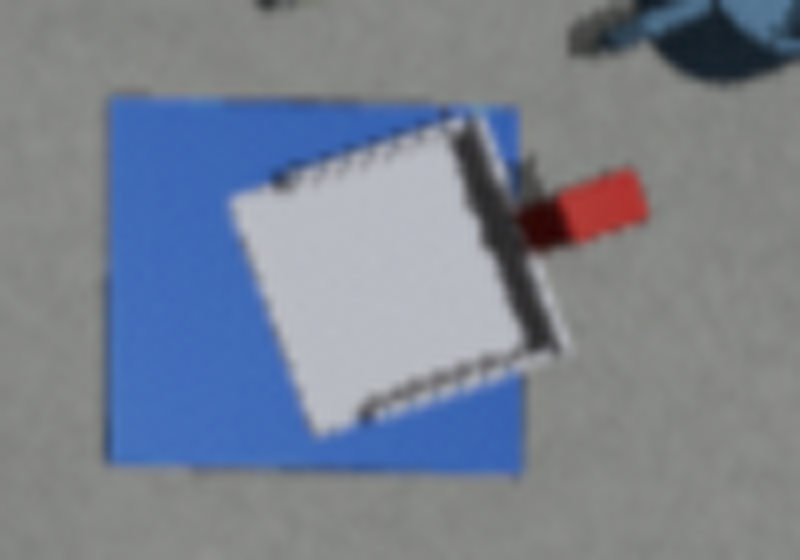

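View pics/c_c.png

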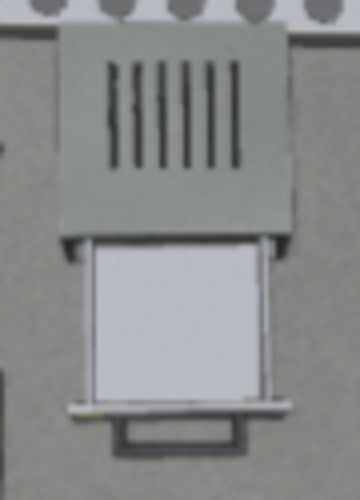

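Run:
```python
from h import *
im=dict(np.load("/tmp/top0.npz"));sd=dict(np.load("/tmp/side0.npz"))
f=im["frame"];hsv=cv2.cvtColor(f,cv2.COLOR_BGR2HSV);H,S,V=[hsv[...,i].astype(int) for i in range(3)]
m=(H>5)&(H<22)&(S>130)&(V>120); roi=np.zeros_like(m); roi[195:250,175:270]=1
for c,st,l in blobs(m&roi,4): print("orange",c.round(1),st,onz(im,*c,0.026).round(4))
# tray: dark
m=(V<75)&roi
m2=cv2.morphologyEx((m|((H>5)&(H<22)&(S>130)&roi)).astype(np.uint8),cv2.MORPH_CLOSE,np.ones((7,7)))
c,st,l=max(blobs(m2),key=lambda b:b[1][4]); print("tray",c,st)
cn=cv2.findContours(l.astype(np.uint8),0,1)[0][0]; q=cv2.minAreaRect(cn); print(q)
for p in cv2.boxPoints(q): print("tray corner",p.round(1),onz(im,*p,0.04).round(4))
# blue mat
m=(H>100)&(H<125)&(S>120); r=np.zeros_like(m); r[195:260,355:440]=1
c,st,l=max(blobs(m&r),key=lambda b:b[1][4]);print("mat",st)
cn=cv2.findContours(l.astype(np.uint8),0,1)[0][0]; q=cv2.minAreaRect(cn)
for p in cv2.boxPoints(q): print("mat corner",p.round(1),onz(im,*p,0.004).round(4))
# red handle
m=((H<8)|(H>172))&(S>120); r=np.zeros_like(m); r[195:240,410:445]=1
for c,st,l in blobs(m&r): print("red",c,st)
m&=r; mt=m&(V>140)
c,st,l=max(blobs(mt),key=lambda b:b[1][4]); q=cv2.minAreaRect(cv2.findContours(l.astype(np.uint8),0,1)[0][0]); print("top face",c,st,q,onz(im,*c,0.124))
print([dpt(im,c[0]+a,c[1]).round(4) for a in (-3,0,3)])
# bowl floor corners, from crop (8x): front corners, back wall top corners
for n,p,z in (("fr1",(231,200),.006),("fr2",(317,437),.006),("bw1",(480,115),.049),("bw2",(572,350),.049)):
    u,v=355+(p[0]+.5)/8-.5,190+(p[1]+.5)/8-.5; print(n,onz(im,u,v,z).round(4))
# drawer (4x crop, origin 260,110)
for n,p,z in (("wl",(88,320),.068),("wr",(268,320),.068),("pL",(68,408),.084),("pR",(291,408),.084),("hL",(113,450),.055),("hR",(246,450),.055),("hs1",(62,236),.098),("hs2",(292,236),.098),("hsb1",(58,20),.098),("hsb2",(288,20),.098)):
    u,v=260+(p[0]+.5)/4-.5,110+(p[1]+.5)/4-.5; print(n,onz(im,u,v,z).round(4),dpt(im,u,v).round(4))
# others
for n,p,z in (("mug",(450,187),.09),("mughandle",(431,194),.05),("jar",(341,267),.08),("spray",(158,173),.15),("drv",(287,238),.02),("drvtip",(275,291),.01)): print(n,onz(im,*p,z).round(3),dpt(im,*p).round(3))
```

```text
orange [190.8 213.6] [187 210   8   8  46] [0.5398 0.3991 0.026 ]
orange [203.9 216.2] [200 213   8   8  45] [0.5319 0.3554 0.026 ]
orange [191.6 222.5] [188 219   8   8  49] [0.5098 0.3946 0.026 ]
orange [203.4 228.1] [200 225   8   7  46] [0.4919 0.3548 0.026 ]
orange [190.5 231.9] [187 228   8   8  45] [0.4784 0.3964 0.026 ]
tray [220.92       222.26909091] [ 183  203   77   40 3025]
((221.0, 222.5), (39.0, 76.0), 90.0)
tray corner [183. 203.] [0.5731 0.4228 0.04  ]
tray corner [259. 203.] [0.5787 0.1713 0.04  ]
tray corner [259. 242.] [0.4486 0.1665 0.04  ]
tray corner [183. 242.] [0.444  0.4145 0.04  ]
mat [ 368  202   52   47 1210]
mat corner [367.9 247.4] [ 0.4388 -0.2013  0.004 ]
mat corner [369.  201.9] [ 0.5961 -0.2053  0.004 ]
mat corner [420.1 203.1] [ 0.5958 -0.3839  0.004 ]
mat corner [419.  248.6] [ 0.4381 -0.377   0.004 ]
red [427.8        215.92222222] [420 211  16  10  90]
top face [430.0483871  215.14516129] [425 211  11   9  62] ((430.050048828125, 215.1500244140625), (6.008327484130859, 9.486830711364746), 71.56504821777344) [ 0.54005367 -0.37652267  0.124     ]

[... 359 characters left out ...]
[0.5459 0.1085 0.0818]
pR [ 0.5495 -0.0718  0.084 ] [ 0.5516 -0.0731  0.0669]
hL [0.515  0.0724 0.055 ] [0.515  0.0724 0.0552]
hR [ 0.5173 -0.0372  0.055 ] [ 0.517  -0.0371  0.058 ]
hs1 [0.6839 0.1165 0.098 ] [0.6864 0.1173 0.0878]
hs2 [ 0.6886 -0.0699  0.098 ] [ 7.125e-01 -7.750e-02 -4.000e-04]
hsb1 [0.8658 0.1254 0.098 ] [0.8861 0.13   0.0463]
hsb2 [ 0.8714 -0.0645  0.098 ] [ 0.8936 -0.0685  0.0424]
mug [ 0.638 -0.456  0.09 ] [ 0.655 -0.49   0.007]
mughandle [ 0.621 -0.407  0.05 ] [ 0.62  -0.404  0.057]
jar [ 0.373 -0.102  0.08 ] [ 0.373 -0.102  0.075]
spray [0.649 0.468 0.15 ] [0.649 0.469 0.149]
drv [0.465 0.075 0.02 ] [0.464 0.075 0.025]
drvtip [0.288 0.111 0.01 ] [ 0.287  0.112 -0.003]
```

Run:
```python
from h import *
im=dict(np.load("/tmp/top0.npz"));sd=dict(np.load("/tmp/side0.npz"))
o,_=ray(im,0,0);print("cam",o.round(3))
g=cv2.cvtColor(im["frame"],cv2.COLOR_BGR2GRAY).astype(float)
def cross(p,lo):  # first index where falls under half, subpixel
    hi=np.median(p[:5]); t=(hi+lo)/2
    for i in range(1,len(p)):
        if p[i]<t: return i-1+(p[i-1]-t)/(p[i-1]-p[i])
def fit(P,z,swap):
    W=np.array([onz(im,u,v,z)[:2] for u,v in P]); a,b=(W[:,1],W[:,0]) if swap else (W[:,0],W[:,1])
    k=np.polyfit(a,b,1); r=b-np.polyval(k,a); ok=abs(r)<.003; k=np.polyfit(a[ok],b[ok],1); return k,(b-np.polyval(k,a))[ok].std(),ok.sum()
top=[(u,196+cross(g[196:212,u],30)) for u in range(190,255,2)]
bot=[(u,250-cross(g[250:234:-1,u],30)) for u in range(190,255,2)]
lef=[(176+cross(g[v,176:190],30),v) for v in range(207,240)]
rig=[(268-cross(g[v,268:250:-1],30),v) for v in range(207,240)]
for z in (0,.04):
  print("z",z)
  for n,P,s in (("top",top,1),("bot",bot,1),("lef",lef,0),("rig",rig,0)):
    k,sd_,n_=fit(P,z,s); print(n,"slope deg",np.degrees(np.arctan(k[0])).round(2),"at mid",np.polyval(k,.294 if s else .511).round(4),sd_.round(4),n_)
m=np.zeros((400,640))
g2=sd["frame"][225:335,155:305]; cv2.imwrite("pics/sidetray.png",cv2.resize(g2,None,fx=5,fy=5,interpolation=cv2.INTER_CUBIC))
for p in ((.576,.419),(.4455,.417),(.579,.1695),(.447,.1665)): print(p,np.round(proj(sd,(*p,.04)),1))
hsv=cv2.cvtColor(sd["frame"],cv2.COLOR_BGR2HSV)
```

```text
cam [0.402 0.021 1.277]
z 0
top slope deg -1.29 at mid 0.5847 0.0001 33
bot slope deg -1.86 at mid 0.4477 0.0004 33
lef slope deg 1.78 at mid 0.4331 0.0003 33
rig slope deg 1.12 at mid 0.1704 0.0005 33
z 0.04
top slope deg -1.29 at mid 0.5788 0.0001 33
bot slope deg -1.86 at mid 0.446 0.0004 33
lef slope deg 1.78 at mid 0.4203 0.0003 33
rig slope deg 1.12 at mid 0.1658 0.0005 33
(0.576, 0.419) [164.1 282.8]
(0.4455, 0.417) [197.2 317.2]
(0.579, 0.1695) [257.8 233.3]
(0.447, 0.1665) [294.1 258. ]
```

View pics/sidetray.png

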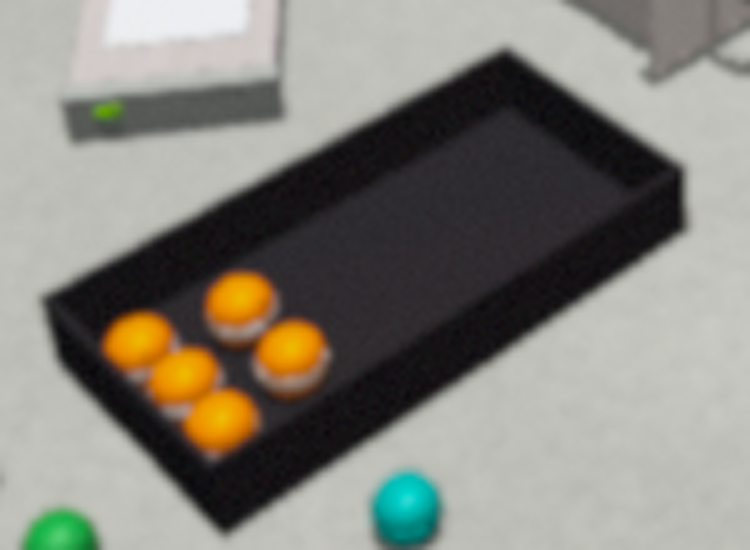

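```bash
cat >> h.py <<'E'
from scipy.spatial.transform import Rotation as Ro
TRAY=np.array([.5133,.2953]); TY=np.radians(1.5)   # tray yaw
def tray(x,y): # tray frame -> world xy
    c,s=np.cos(TY),np.sin(TY); return TRAY+np.array([c*x-s*y,s*x+c*y])
DRW=np.array([.6235,.0205]); DY=np.radians(1.6)
def drw(x,y):
    c,s=np.cos(DY),np.sin(DY); return DRW+np.array([c*x-s*y,s*x+c*y])
FLIP=1
DZ=0.0
def srot(yaw,pitch): # nose-up positive, rad
    return Ro.from_euler("ZY",[yaw,-pitch])
def tcp(ref,refloc,yaw,pitch=0,flip=None):
    """TCP pose putting scoop-local point refloc (from underside centre of bowl, z up) at world ref"""
    flip=FLIP if flip is None else flip
    R=srot(yaw,pitch); g=np.array([-.060,0,.090-.011+DZ])
    p=np.array(ref)+R.apply(g-np.array(refloc))
    T=R.as_matrix()@np.column_stack([[flip,0,0],[0,-flip,0],[0,0,-1.]])
    q=Ro.from_matrix(T).as_quat(); return p,np.array([q[3],q[0],q[1],q[2]])
FR=(.052,0,0); BK=(-.052,0,0); C0=(0,0,0)
E
python3 - <<'E'
from h import *
from bench import *
d=np.radians
sd=dict(np.load("/tmp/side0.npz"))
for p in ((256.4,235),(164.4,284.6),(291.8,259.4)): 
    w=onz(sd,*p,.04)[:2]-TRAY; c,s=np.cos(TY),np.sin(TY); print("tray corner local",np.round([c*w[0]+s*w[1],-s*w[0]+c*w[1]],4))
for fl in (1,-1):
  print("flip",fl)
  for n,a in (("mat",((.520,-.322,.004),C0,d(110))),("matup",((.520,-.322,.15),C0,d(110))),
   ("tray0up",((*tray(-.001,-.060),.12),C0,d(91.5))),("tray0",((*tray(-.001,-.060),.004),C0,d(91.5))),("tray1",((*tray(-.001,.066),.004),C0,d(91.5))),
   ("tilt",((*tray(-.001,.014),.004),BK,d(91.5),d(25))),("tiltup",((*tray(-.001,.014),.15),BK,d(91.5),d(25))),
   *[(f"D{y}_{pp}",((*drw(-.005+ (-.0 if y else 0),0),.17 if pp>0 else .13),C0,d(y+1.6),d(pp))) for y in (180,-90,90,135,0) for pp in (25,-30,-55,-65)]):
    p,q=tcp(*a,flip=fl); j=inverse_kinematics(p,q); print(n,p.round(3),None if j is None else np.round(j,2))
E
```

```text
tray corner local [ 0.0594 -0.1208]
tray corner local [0.0605 0.1243]
tray corner local [-0.0695 -0.1199]
flip 1
mat [ 0.541 -0.378  0.083] [-0.66  0.27  1.29 -0.    1.58 -1.01]
matup [ 0.541 -0.378  0.229] [-0.66  0.26  1.05 -0.    1.84 -1.01]
tray0up [0.515 0.175 0.199] [ 0.27 -0.06  1.44 -0.    1.76  0.24]
tray0 [0.515 0.175 0.083] [ 0.27 -0.04  1.62 -0.    1.56  0.24]
tray1 [0.512 0.301 0.083] [ 0.47  0.1   1.49 -0.    1.56  0.45]
tilt [0.513 0.269 0.072] [ 0.17 -0.05  1.71  0.44  1.43  0.09]
tiltup [0.513 0.269 0.218] [ 0.17 -0.1   1.5   0.43  1.66  0.2 ]
D180_25 [0.706 0.023 0.216] None
D180_-30 [0.631 0.021 0.228] [-0.04 -0.29  1.67  0.04  1.24 -1.64]
D180_-55 [0.588 0.02  0.224] [-0.07 -0.77  2.18  0.12  0.78 -1.71]
D180_-65 [0.572 0.019 0.218] None
D-90_25 [0.616 0.108 0.216] None
D-90_-30 [0.618 0.033 0.228] None
D-90_-55 [ 0.619 -0.01   0.224] None
D-90_-65 [ 0.62  -0.026  0.218] None
D90_25 [ 0.621 -0.067  0.216] [-0.38  0.25  1.14  0.42  1.91 -0.29]
D90_-30 [0.619 0.008 0.228] [ 0.23  0.19  1.2  -0.53  1.82  0.09]
D90_-55 [0.618 0.051 0.224] [ 0.45  0.36  1.19 -0.92  1.9
[... 1139 characters left out ...]
0.19  1.21  0.52  1.87 -0.17]
D-90_-55 [ 0.619 -0.01   0.224] [-0.48  0.36  1.2   0.9   1.99 -0.29]
D-90_-65 [ 0.62  -0.026  0.218] [-0.54  0.44  1.19  1.04  2.05 -0.32]
D90_25 [ 0.621 -0.067  0.216] None
D90_-30 [0.619 0.008 0.228] None
D90_-55 [0.618 0.051 0.224] None
D90_-65 [0.617 0.067 0.218] None
D135_25 [ 0.682 -0.04   0.216] [-0.22  0.69  0.56  0.28  2.25  2.25]
D135_-30 [0.628 0.012 0.228] [ 0.19 -0.13  1.53 -0.42  1.42  2.51]
D135_-55 [0.596 0.041 0.224] None
D135_-65 [0.585 0.052 0.218] None
D0_25 [0.531 0.018 0.216] [-0.05 -0.5   1.83  0.03  1.38 -1.65]
D0_-30 [0.606 0.02  0.228] [-0.01  0.61  0.68 -0.03  2.37 -1.63]
D0_-55 [0.649 0.021 0.224] None
D0_-65 [0.665 0.022 0.218] None
```

Run:
```python
from h import *
im=dict(np.load("/tmp/top0.npz"));sd=dict(np.load("/tmp/side0.npz"))
g=cv2.cvtColor(im["frame"],cv2.COLOR_BGR2GRAY).astype(float)
for u in (225,235,245): print(u,g[200:212,u].astype(int),g[234:248,u].astype(int))
for v in (212,222,235): print(v,g[v,252:266].astype(int))
g=cv2.cvtColor(sd["frame"],cv2.COLOR_BGR2GRAY).astype(float)
# side: outer bench/dark boundaries, near long edge (base) and near... fit lines in pixels
def cr(p,lo=25):
    hi=np.median(p[:4]);t=(hi+lo)/2
    for i in range(1,len(p)):
        if p[i]<t: return i-1+(p[i-1]-t)/(p[i-1]-p[i])
def loc(w):
    w=w[:2]-TRAY;c,s=np.cos(TY),np.sin(TY);return np.array([c*w[0]+s*w[1],-s*w[0]+c*w[1]])
A=np.array([loc(onz(sd,u,v0-40+cr(g[v0-40:v0+20,u]),.04)) for u in range(185,250,3) for v0 in [int(284-(u-164)*.53)]])
print("far long rim (exp +.066)",np.median(A[:,0]).round(4),np.polyfit(A[:,1],A[:,0],1))
B=np.array([loc(onz(sd,u,v0-cr(g[v0:v0-60:-1,u]),0.0)) for u in range(215,285,3) for v0 in [int(330-(u-200)*.66)+25]])
print("near long base (exp -.066)",np.median(B[:,0]).round(4),np.polyfit(B[:,1],B[:,0],1))
```

```text
225 [138 133  92  44  20  38  45  47  47  48  47  46] [ 53  53  54  53  54  52  43  46  79 115 130 133 133 133]
235 [134 132  92  42  20  39  48  48  49  48  49  50] [ 58  56  56  57  56  40  35  48  90 122 133 136 137 137]
245 [136 132  92  43  22  41  51  51  52  53  52  53] [ 59  59  58  59  58  42  37  50  90 124 137 136 135 134]
212 [ 55  55  56  55  55  55  46  35  76 124 137 135 132 131]
222 [ 57  57  57  58  57  58  48  35  81 124 131 134 133 134]
235 [ 60  62  61  62  63  61  54  58 100 123 134 134 134 133]
far long rim (exp +.066) 0.064 [0.79482449 0.1145584 ]
near long base (exp -.066) -0.0642 [ 0.00145375 -0.06400264]
```

Run:
```python
from h import *
from bench import *
d=np.radians
p,q=tcp((.520,-.3212,.20),C0,d(110)); move_to(p,q); print(state()["time"])
p,q=tcp((.520,-.3212,.004),C0,d(110)); move_l(p,0.2,q)
s0=state(); close(); s=state(); print(s["time"],s["finger_gap"],s["ee_pos"]-p,s["ft_force"],s0["ft_force"])
move_l(p+[0,0,.10],0.15); hold(.2)
s=state(); print(s["time"],s["finger_gap"],s["ft_force"],s["moment"])
for n in("top","side"):
    im=get_image(n); cv2.imwrite(f"pics/{n}1.png",im["frame"]); np.savez(f"/tmp/{n}1.npz",**im)
```

```text
1.45
3.6083 0.021789849604858958 [-3.04469428e-05  6.13400357e-06 -4.72970280e-05] [ 0.03253948 -0.16345368 -0.17469453] [ 0.22589182 -1.32599194  0.12852967]
4.625 0.02213183572067048 [ 0.37071097 -0.02330518 -2.14798319] [-0.07186054 -0.0825956  -0.01449593]
```

View pics/side1.png

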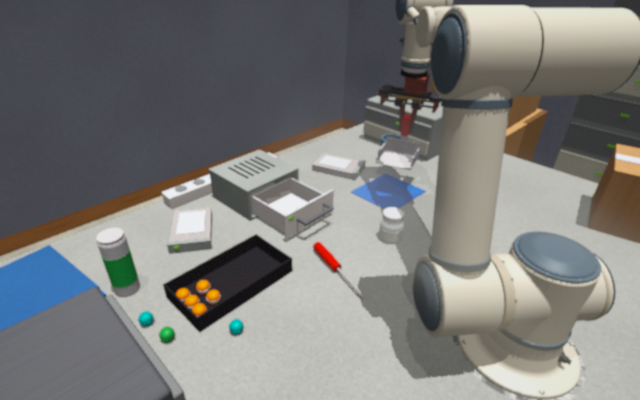

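View pics/top1.png

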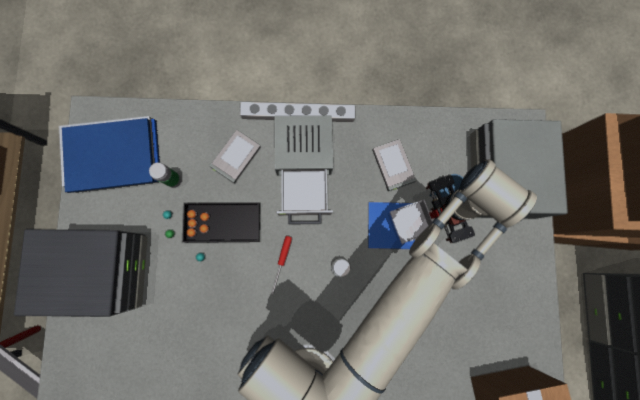

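Run:
```python
from h import *
from bench import *
d=np.radians
p,q=tcp((*tray(-.001,-.062),.14),C0,d(91.5)); move_to(p,q)
p,q=tcp((*tray(-.001,-.062),.048),C0,d(91.5)); move_l(p,.15,q); hold(.2)
s=state(); print(s["time"],s["ft_force"],s["moment"])
for n in("top","side"):
    im=get_image(n); np.savez(f"/tmp/{n}2.npz",**im)
    f=im["frame"]; f=f[180:270,150:290] if n=="top" else f[200:340,150:310]
    cv2.imwrite(f"pics/{n}2.png",cv2.resize(f,None,fx=5,fy=4.2 if n=="x" else 5)[:600,:800])
```

```text
7.6833 [-0.43237552  0.00241334 -1.95473922] [-0.10124219 -0.07840092 -0.03318756]
```

View pics/side2.png

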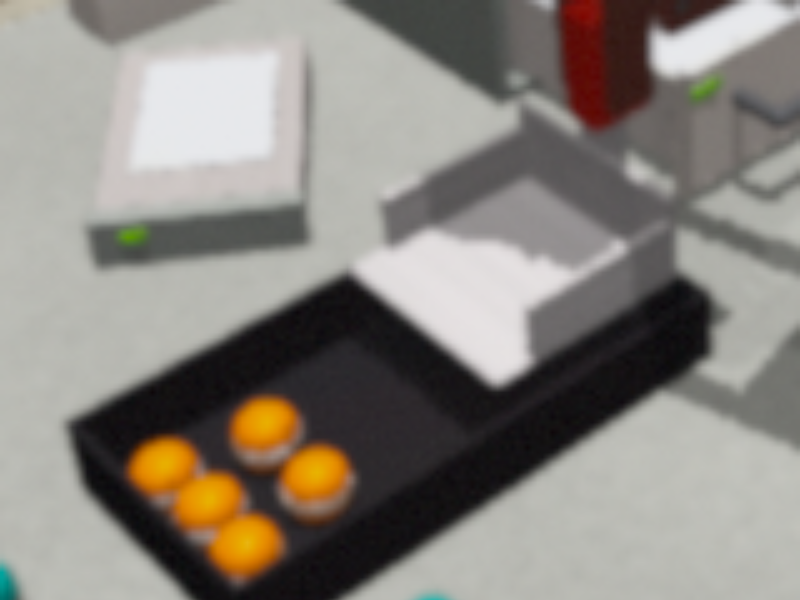

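View pics/top2.png

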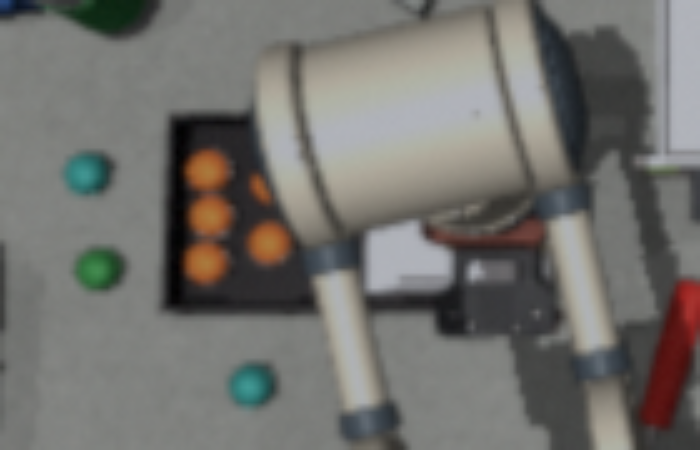

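Run:
```python
from h import *
sd=dict(np.load("/tmp/side2.npz"))
def loc(w):
    w=w[:2]-TRAY;c,s=np.cos(TY),np.sin(TY);return np.array([c*w[0]+s*w[1],-s*w[0]+c*w[1]])
for n,(x,y),z in (("front far",(350,270),.049),("front near",(497,388),.049),("rim far corner +y",(70,425),.04),("rim near right corner",(712,296),.04)):
    u,v=150+(x+.5)/5-.5,200+(y+.5)/5-.5; print(n,loc(onz(sd,u,v,z)).round(4))
cv2.imwrite("pics/z2.png",cv2.resize(sd["frame"][245:305,205:305],None,fx=8,fy=8,interpolation=cv2.INTER_CUBIC))
```

```text
front far [ 0.0538 -0.0099]
front near [-0.0552 -0.0093]
rim far corner +y [0.0616 0.1255]
rim near right corner [-0.0683 -0.1216]
```

View pics/z2.png

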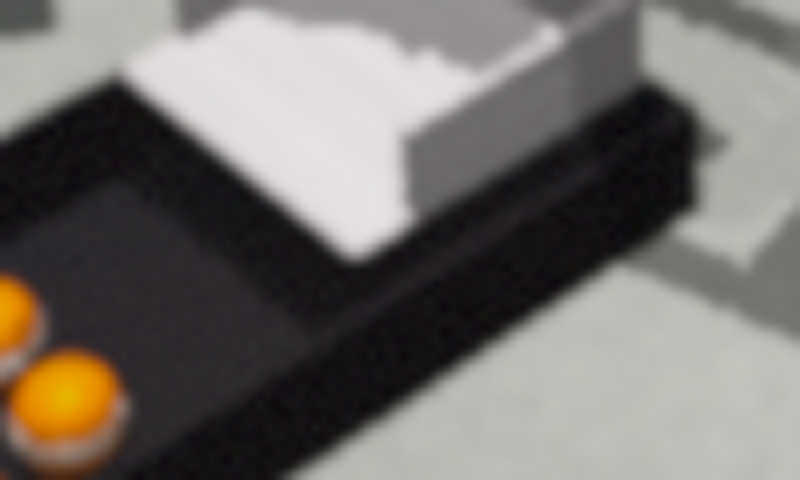

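```bash
cat >> h.py <<'E'
XO=-.0025
E
python3 - <<'E'
from h import *
from bench import *
d=np.radians
for z in (.052,.006,.0045,.004):
    p,q=tcp((*tray(XO,-.062),z),C0,d(91.5)); move_l(p,.12,q); hold(.1)
    s=state(); print(z,s["time"],s["ft_force"].round(2),s["moment"].round(3),(s["ee_pos"]-p).round(5))
E
```

```text
0.052 8.1333 [-0.46 -0.43 -0.89] [-0.059 -0.051  0.006] [6.0e-05 4.0e-05 1.7e-04]
0.006 8.7667 [-0.16  0.59 -2.47] [-0.071 -0.103 -0.01 ] [5.e-05 2.e-05 8.e-05]
0.0045 9.1167 [ 0.41  0.41 -2.24] [ 0.022 -0.06  -0.01 ] [ 3.e-05 -1.e-05  5.e-05]
0.004 9.4667 [-0.89  0.29 -2.26] [-0.037 -0.082  0.041] [ 2.e-05  1.e-05 -0.e+00]
```

Run:
```python
from h import *
from bench import *
d=np.radians
for z in (.0035,.003,.0025,.002):
    p,q=tcp((*tray(XO,-.062),z),C0,d(91.5)); move_l(p,.12,q); hold(.15)
    s=state(); print(z,s["time"],s["ft_force"].round(2),s["moment"].round(3),(s["ee_pos"]-p).round(5))
    if s["ft_force"][2]>0: break
```

```text
0.0035 9.8667 [-0.16  0.08 -1.61] [-0.092 -0.116  0.012] [ 2.e-05 -1.e-05  3.e-05]
0.003 10.2667 [-0.59 -1.03  1.37] [-0.116  0.202 -0.002] [1.1e-04 3.0e-05 3.6e-04]
```

Run:
```python
from h import *
from bench import *
d=np.radians
for y,sp in ((-.010,.08),(.040,.08),(.070,.06),(.090,.06),(.105,.05),(.112,.05),(.1165,.05)):
    p,q=tcp((*tray(XO,y),.0033),FR,d(91.5),d(-1.0)); move_l(p,sp,q)
    s=state(); print(y,s["time"],s["ft_force"].round(2),s["moment"].round(3),(s["ee_pos"]-p).round(5))
    if s["ft_force"][1]<-15: break
for n in("top","side"):
    im=get_image(n); np.savez(f"/tmp/{n}3.npz",**im)
    f=im["frame"]; f=f[180:270,150:290] if n=="top" else f[220:340,150:310]
    cv2.imwrite(f"pics/{n}3.png",cv2.resize(f,None,fx=5,fy=5,interpolation=cv2.INTER_CUBIC))
```

```text
-0.01 10.5167 [-0.54 -0.48 -2.09] [-0.001 -0.075  0.014] [-5.e-05  3.e-04 -2.e-04]
0.04 11.2917 [-0.48  0.46 -2.21] [-0.019 -0.104  0.038] [-9.0e-05  3.0e-05 -1.5e-04]
0.07 11.9417 [ 0.92  0.53 -2.2 ] [-0.13  -0.081 -0.017] [-0.00011  0.00015 -0.00014]
0.09 12.425 [-0.22  0.06 -2.42] [-0.114 -0.04  -0.022] [-9.0e-05  3.5e-04 -1.0e-04]
0.105 12.875 [-0.74 -0.6  -3.2 ] [-0.139 -0.062 -0.008] [-0.00014  0.00028 -0.00019]
0.112 13.1667 [-1.   0.  -3.8] [-0.142 -0.072  0.05 ] [-5.0e-05  3.2e-04 -6.0e-05]
0.1165 13.4167 [-0.07 -0.35 -3.05] [-0.14  -0.125 -0.013] [-3.0e-05  2.7e-04  1.0e-05]
```

View pics/side3.png

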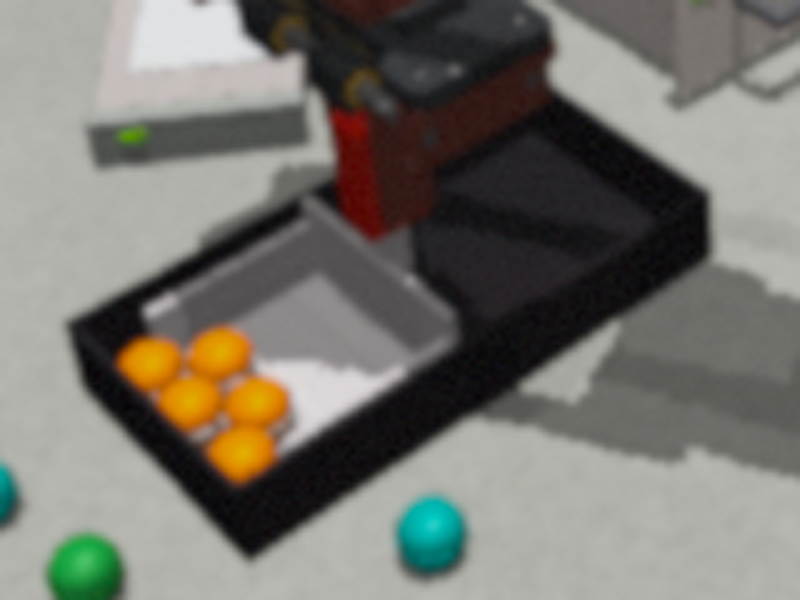

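View pics/top3.png

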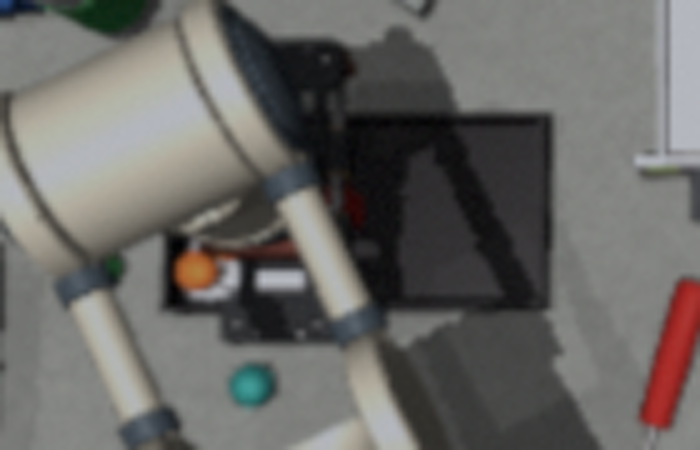

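Run:
```python
from h import *
from bench import *
d=np.radians
p,q=tcp((*tray(XO,.1185),.0033),FR,d(91.5),d(-1.0)); move_l(p,.05,q)
s=state(); print(s["ft_force"].round(2))
for a,y in ((8,.013),(16,.010),(24,.006)):
    p,q=tcp((*tray(XO,y),.006),BK,d(91.5),d(a)); move_l(p,.04,q)
    s=state(); print(a,s["time"],s["ft_force"].round(2),s["moment"].round(3))
hold(.3)
p,q=tcp((*tray(XO,.006),.05),BK,d(91.5),d(24)); move_l(p,.1,q)
hold(.2);s=state(); print(s["time"],s["ft_force"].round(2),s["moment"].round(3))
im=get_image("side"); np.savez("/tmp/side4.npz",**im)
cv2.imwrite("pics/side4.png",cv2.resize(im["frame"][200:340,150:310],None,fx=5,fy=5,interpolation=cv2.INTER_CUBIC)[:600])
```

```text
[-0.58  0.01 -2.71]
8 14.2667 [-0.64 -0.27 -2.69] [-0.274 -0.099 -0.035]
16 14.7667 [ 0.19 -0.3  -2.19] [-0.445 -0.068  0.043]
24 15.2833 [ 0.17  0.96 -0.4 ] [-0.519 -0.097  0.04 ]
16.375 [ 0.67 -0.57 -3.02] [-0.502 -0.089 -0.011]
```

View pics/side4.png

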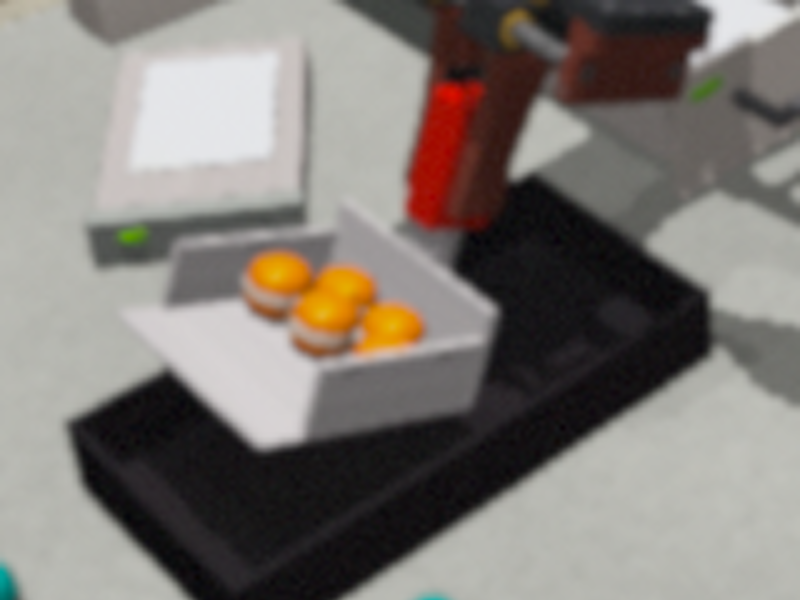

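Run:
```python
from h import *
from bench import *
d=np.radians
Y=91.6
W=[((*drw(-.005,-.005),.085+.044),FR,24),((*drw(-.005,-.005),.080),FR,0),((*drw(-.005,-.005),.070),FR,-12),((*drw(-.005,-.005),.062),FR,-25),((*drw(-.005,.0),.050),FR,-40),((*drw(-.005,.0),.045),FR,-60)]
for r,l,a in W:
    p,q=tcp(r,l,d(Y),d(a)); print(a,p.round(3),np.round(inverse_kinematics(p,q),2))
p,q=tcp((*tray(XO,.006),.15),BK,d(91.5),d(24)); move_l(p,.12,q); hold(.25)
r=(*drw(-.005,-.005),.20)
p,q=tcp(r,FR,d(Y),d(24)); move_l(p,.15,q)
s=state(); print(s["time"],s["ft_force"].round(2))
im=get_image("side"); np.savez("/tmp/side5.npz",**im); cv2.imwrite("pics/side5.png",cv2.resize(im["frame"][100:280,150:400],None,fx=3.2,fy=3.2,interpolation=cv2.INTER_CUBIC))
```

```text
24 [ 0.622 -0.119  0.156] [-0.44  0.3   1.18  0.39  1.84 -0.4 ]
0 [ 0.622 -0.097  0.159] [-0.21  0.17  1.27 -0.    1.7  -0.24]
-12 [ 0.621 -0.078  0.171] [-0.07  0.14  1.3  -0.21  1.68 -0.12]
-25 [ 0.621 -0.053  0.181] [ 0.09  0.15  1.31 -0.44  1.7   0.01]
-40 [ 0.619 -0.015  0.183] [ 0.27  0.23  1.31 -0.69  1.75  0.16]
-60 [0.618 0.033 0.181] [ 0.44  0.4   1.26 -0.98  1.88  0.3 ]
20.45 [-0.55  0.18 -2.24]
```

View pics/side5.png

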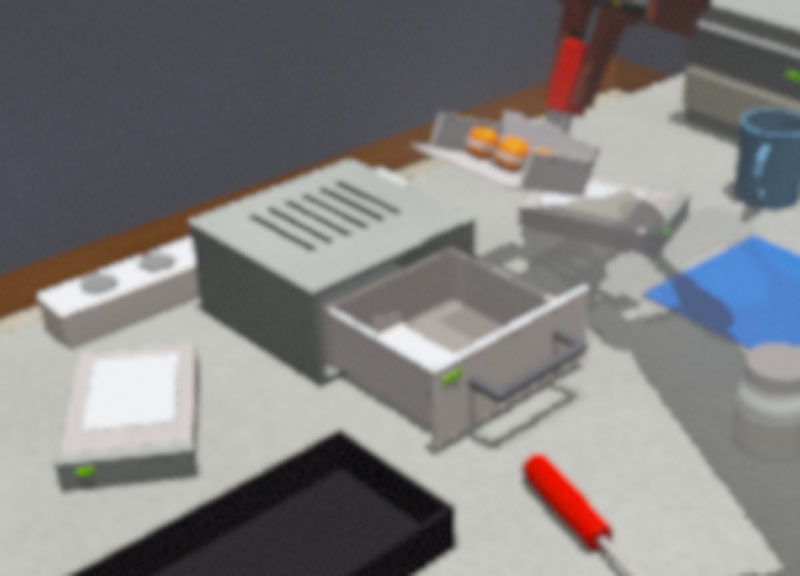

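Run:
```python
from h import *
from bench import *
d=np.radians
Y=91.6
W=[((*drw(-.005,-.005),.132),24,.15),((*drw(-.005,-.005),.082),0,.05),((*drw(-.005,-.005),.070),-12,.04),((*drw(-.005,-.005),.062),-25,.04),((*drw(-.005,.0),.050),-40,.05),((*drw(-.005,.0),.045),-60,.06)]
for r,a,sp in W:
    p,q=tcp(r,FR,d(Y),d(a)); move_l(p,sp,q); s=state(); print(a,s["time"],s["ft_force"].round(2),s["moment"].round(3))
hold(.5)
im=get_image("side"); np.savez("/tmp/side6.npz",**im); cv2.imwrite("pics/side6.png",cv2.resize(im["frame"][100:280,150:400],None,fx=3.2,fy=3.2,interpolation=cv2.INTER_CUBIC))
```

```text
24 21.1 [-0.28 -0.57 -3.1 ] [-0.491 -0.085 -0.078]
0 21.7 [ 0.16  0.5  -2.67] [-0.111 -0.097  0.051]
-12 22.375 [-0.43  0.77 -2.93] [ 0.008 -0.11  -0.064]
-25 23.2 [-0.48  0.19 -1.71] [ 0.241 -0.051  0.003]
-40 24.1167 [ 0.1  -0.55 -1.16] [ 0.561 -0.053 -0.027]
-60 25.0583 [-0.57  0.3  -1.87] [ 0.621 -0.071  0.037]
```

View pics/side6.png

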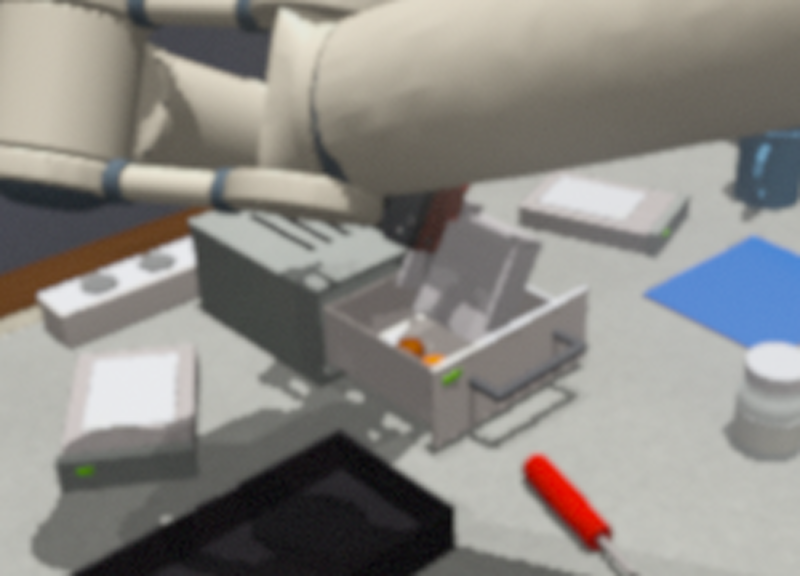

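Run:
```python
from h import *
from bench import *
d=np.radians
p,q=tcp((*drw(-.005,.0),.14),FR,d(91.6),d(-60)); move_l(p,.15,q)
p,q=tcp((.517,-.25,.14),C0,d(100),0); move_to(p,q)
p,q=tcp((.517,-.295,.05),C0,d(100),0); move_l(p,.15,q); hold(.2)
s=state(); print(s["time"],s["ft_force"].round(2),s["moment"].round(3))
for n,(a,b,c,e),k in (("top",(110,260,240,440),4),("side",(100,280,200,450),3.2)):
    im=get_image(n); np.savez(f"/tmp/{n}7.npz",**im); cv2.imwrite(f"pics/{n}7.png",cv2.resize(im["frame"][a:b,c:e],None,fx=k,fy=k,interpolation=cv2.INTER_CUBIC))
```

```text
28.7833 [-0.03 -0.29 -2.27] [-0.07  -0.084  0.01 ]
```

View pics/side7.png

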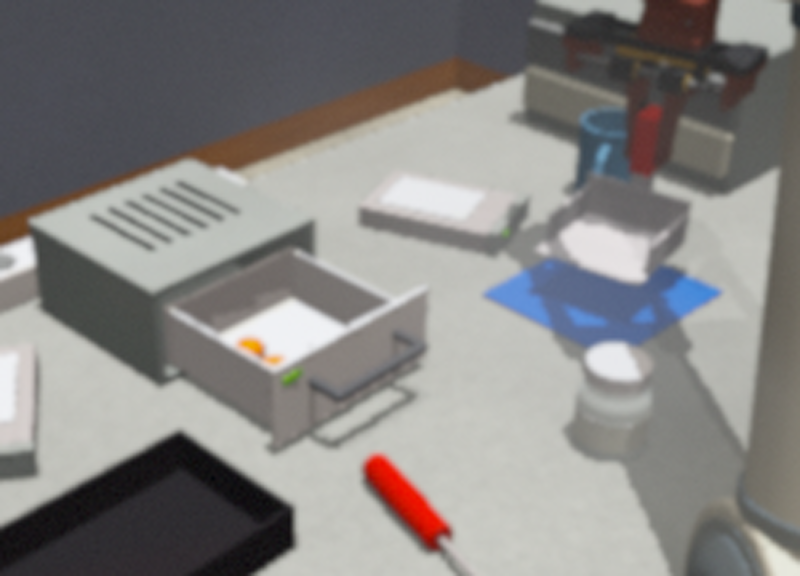

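View pics/top7.png

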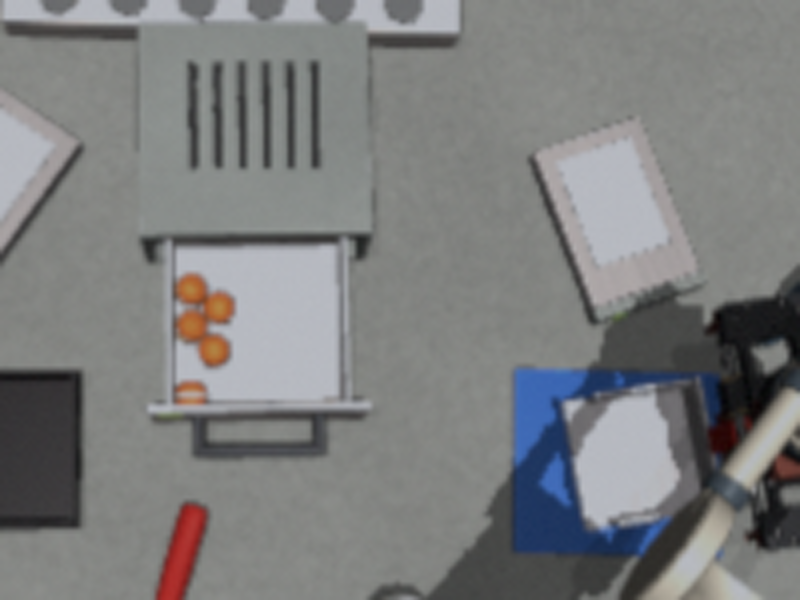

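Run:
```python
from h import *
from bench import *
d=np.radians
for z,sp in ((.008,.1),(.005,.05),(.004,.05),(.0035,.05),(.003,.05)):
    p,q=tcp((.517,-.295,z),C0,d(100),0); move_l(p,sp,q); hold(.15)
    s=state(); print(z,s["time"],s["ft_force"].round(2))
    if s["ft_force"][2]>-1.2: break
gripper_open(); hold(.2)
move_l(s["ee_pos"]+[0,0,.12],.15)
s=state(); print(s["time"],s["finger_gap"],s["ft_force"].round(2))
for n,(a,b,c,e),k in (("top",(110,260,240,440),4),("side",(100,280,200,450),3.2)):
    im=get_image(n); np.savez(f"/tmp/{n}8.npz",**im); cv2.imwrite(f"pics/{n}8.png",cv2.resize(im["frame"][a:b,c:e],None,fx=k,fy=k,interpolation=cv2.INTER_CUBIC))
```

```text
0.008 29.6 [-0.21 -0.18 -2.34]
0.005 30.0 [ 0.25  0.02 -1.96]
0.004 30.4 [-0.16 -0.   -1.23]
0.0035 30.8 [-0.07  0.07 -2.69]
0.003 31.2 [0.08 0.96 0.64]
33.45 0.0877323391721003 [ 0.56 -0.91 -0.85]
```

View pics/side8.png

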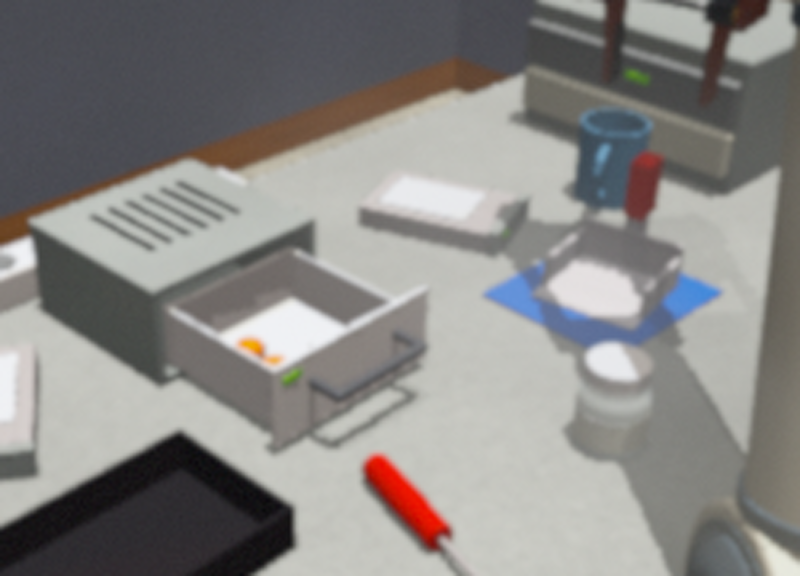

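Run:
```python
from h import *
from bench import *
close()
q=Ro.from_matrix(np.array([[1,0,0],[0,-1,0],[0,0,-1.]])).as_quat(); q=[q[3],q[0],q[1],q[2]]
move_to([.455,.0176,.2],q); move_l([.455,.0176,.056],.15); s=state(); print(s["time"])
f0=s["ft_force"][0]; x=.48; fs=[]
move_l([.48,.0176,.056],.1)
while x<.66:
    x+=.01 if x<.60 else .004
    move_l([x,.0176+.028*(x-.516),.056],.07); s=state(); fs.append((round(x,3),round(s["ft_force"][0]-f0,1)))
    if s["ft_force"][0]-f0<-8: break
print(fs,s["time"],s["ee_pos"])
for n,(a,b,c,e),k in (("top",(110,260,240,440),4),("side",(100,280,200,450),3.2)):
    im=get_image(n); np.savez(f"/tmp/{n}9.npz",**im); cv2.imwrite(f"pics/{n}9.png",cv2.resize(im["frame"][a:b,c:e],None,fx=k,fy=k,interpolation=cv2.INTER_CUBIC))
```

```text
38.025
[(0.49, np.float64(-1.8)), (0.5, np.float64(-1.8)), (0.51, np.float64(-1.4)), (0.52, np.float64(-0.2)), (0.53, np.float64(-0.8)), (0.54, np.float64(-0.6)), (0.55, np.float64(-1.7)), (0.56, np.float64(-1.1)), (0.57, np.float64(-0.7)), (0.58, np.float64(-0.8)), (0.59, np.float64(-0.1)), (0.6, np.float64(-1.1)), (0.604, np.float64(-1.6)), (0.608, np.float64(-1.7)), (0.612, np.float64(-1.0)), (0.616, np.float64(-0.8)), (0.62, np.float64(-1.1)), (0.624, np.float64(-1.1)), (0.628, np.float64(-2.2)), (0.632, np.float64(-1.1)), (0.636, np.float64(-4.1)), (0.64, np.float64(-20.3))] 44.425 [0.6362534  0.02099847 0.0559356 ]
```

View pics/side9.png

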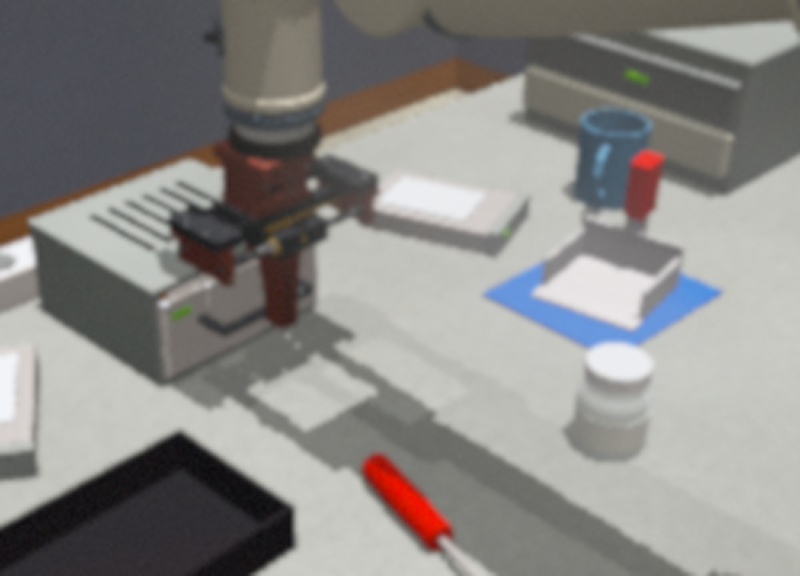

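Run:
```python
from h import *
from bench import *
move_l([.54,.018,.056],.12); move_l([.50,.018,.22],.2)
q=state()["ee_rot"]; move_l([.40,.10,.28],.2); hold(.3)
s=state(); print(s["time"],s["ft_force"].round(2))
for n,(a,b,c,e),k in (("top",(110,260,240,440),4),("side",(100,280,200,450),3.2)):
    im=get_image(n); np.savez(f"/tmp/{n}A.npz",**im); cv2.imwrite(f"pics/{n}A.png",cv2.resize(im["frame"][a:b,c:e],None,fx=k,fy=k,interpolation=cv2.INTER_CUBIC))
```

```text
47.6667 [-0.5   0.02  0.74]
```

View pics/sideA.png

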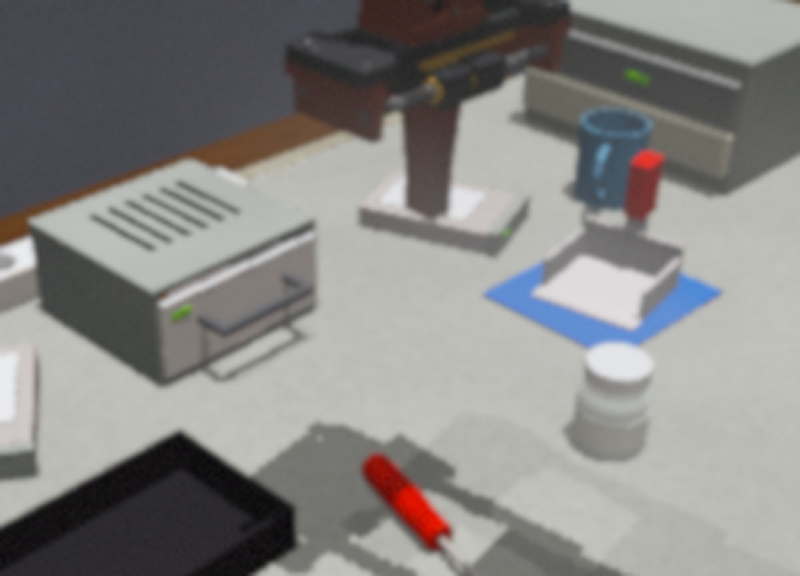

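View pics/topA.png

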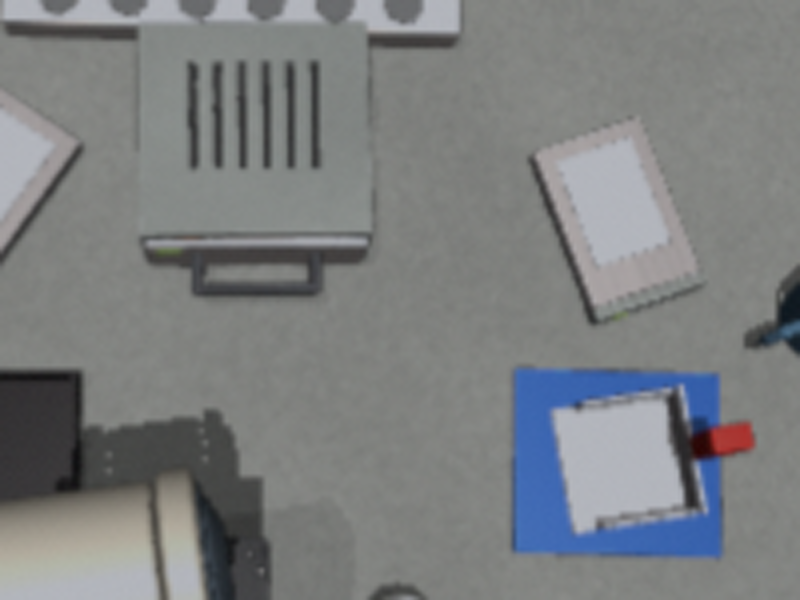

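Run:
```python
from h import *
im=dict(np.load("/tmp/topA.npz"))
P=lambda x,y,z:onz(im,240+(x+.5)/4-.5,110+(y+.5)/4-.5,z).round(4)
print("handle",P(195,288,.055),P(321,288,.055),"panel",P(150,241,.084),P(365,241,.084),"housing",P(142,236,.098),P(372,236,.098))
```

```text
handle [0.6509 0.0744 0.055 ] [ 0.6534 -0.0309  0.055 ] panel [0.6833 0.111  0.084 ] [ 0.6877 -0.0653  0.084 ] housing [0.6839 0.1165 0.098 ] [ 0.6886 -0.0699  0.098 ]
```

```bash
python3 -c "
from bench import *
job_done(); print(state()['time'])"
```

```text
the job is handed in; nothing more can be done
the job is handed in; nothing more can be done
```

I scooped all five orange pods out of the tray in one pass and poured them into the open drawer. I then stood the scoop back on its blue mat, pushed the drawer shut by its handle and handed the job in at about 48 s of the 72 s. No verdict was reported.

**Last checks:**
- **Pods:** After pouring, the top view showed all five in the drawer. Four were clearly visible; the fifth was partly hidden behind the front panel. The tray was empty. I could not see the pods again once the drawer was shut.
- **Drawer:** It came up against a hard stop at about 20 N. In the last top view the handle's position puts the panel against the housing front, within about 2 mm.
- **Scoop:** It stands upright on the mat, with its bowl well inside the edges.
- **Robot and bystanders:** The arm was clear of everything. The drives, mug, jar and screwdriver looked unmoved in the last pictures. The spray can was outside those pictures, so I did not check it at the end. The arm never worked close to it.

**Disagreements:** The two cameras placed the tray 2–5 mm apart, so I steered the scoop 2.5 mm off my first estimate of the tray's centre line, and it met no side force. The scoop touched the tray floor about 0.7 mm lower than I calculated.

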